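# Shut and lock the battery hatch of a health-check monitor

## Robot

A 6-joint arm with a two-finger parallel gripper is mounted at the origin on the work surface. World frame = base frame: x ahead of the robot, y to its left, z up, the work surface at z = 0. Lengths are in m, angles in degrees, forces in N, time in s.
With the tool pointing down it reaches from about 0.4 to 0.825 m from the base axis. Payload 7 kg.
Tool frame: the origin (TCP) lies midway between the tips of the shut fingers; the grasp point (between the pads) lies r.grasp_offset behind it (r.grasp_offset is the distance from the TCP to the grasp point, in m); x points along the fingers, z is the direction in which the jaws open and shut, and the axes are right-handed (so a half turn about x gives the same grasp; the last joint's range is limited). The gripper opens to 88 mm and grips with 3 to 60 N. Pads are 19 mm wide; open, the fingers measure 130 mm over their backs; the gripper's body (78 mm by 193 mm) begins 47 mm behind the grasp point.
Start: joints at [89.33, 20.546, 0.682, 0, -70.136, -16.507], TCP at [0.199, 0.645, 0.227] pointing down, gripper open.
Joint ranges: [-176.03, 176.03], [-82.01, 121.73], [-58.28, 71.71], [-173.87, 95.51], [-174.79, -0.11], [-173.66, 173.66]. Speed limits (degrees/s): [136.94, 136.94, 172.46, 180, 180, 180].

## Interface

Orientations are given as [roll, pitch, yaw] about the fixed x, y, z axes, in that order (R = Rz(yaw) Ry(pitch) Rx(roll)).
In Python, from plant import readout, vision, close_job, r gives the robot as it stands.
- The arm moves only by the shell command python3 -m handwheel 'ROWS' [OPENING] [FORCE]. ROWS is JSON, a list that holds one entry, the list of rows, each a list of 4 numbers: the shift along the world's x, y, z in units of 40 mm (1.0 is 40 mm), then the turn about the world's z in units of 5 degrees (1.0 is 5 degrees). In form: [[[tx, ty, tz, roll], ...]]. A call has 1 to 8 rows; each row shifts and turns the pose as measured when the row begins; what a row does not reach is not made up. A row lasts 1/10 s, in which the tool goes at most 50 mm and 8.59 degrees, less where a joint would pass 70% of its speed; a pose out of reach is approached as far as the arm can. A call is refused whole if a number of a shift passes 1 or a number of a turn 1, either way. A call with a gripper value outside its range is refused whole. OPENING is the finger opening in mm, from 0 to 87.6, set as the call begins (- or left out, the last holds). The fingers move at their own pace and stop on an object; FORCE is the grip in N (left out, the last holds). Time passes only in rows, so rows that do not move let the fingers close. It gives the time, the measured TCP pose, the force and the opening at its end, in the units of the state.
- readout.get_state(): the state, without advancing time (a new reading comes with each control period).
- vision.capture(name): name is "scene" or "top"; returns the picture (400x640x3 uint8, blue, green, red); there is no depth.
- vision.get_calibration(name): a dict with "intrinsics" (3x3 intrinsics, pixels), "pose" (4x4, takes a point from camera to world coordinates). Camera axes: x right, y up, looking along -z (the intrinsics and any distortion apply to the point x, -y, -z); pixel columns grow to the right and rows downward; lengths in m; the calibration is good to about 2 mm. A picture is of the moment at which its call begins. get_calibration takes no time and is no camera call.
- close_job(): hands the job in, once; it reports no verdict.
The state is a dict: "time_s": time; "joints": joint angles; "qd": joint speeds; "joint_torque": joint torques, N m; "tcp_pos": TCP position; "eef_rot": TCP orientation; "contact_force": force on the tool from outside, world axes, zero at the start; "moment": the same for the moment, N m; "gripper_width": finger opening in m.
Only numpy, scipy, OpenCV 4.12 (cv2) and the standard library are available. Lean on these libraries where they do the work, as an engineer would, in place of code of your own. Each camera call takes 0.05 s, during which the arm holds its last target.

## Task

A fresh battery pack has just been put in the desktop monitor on the health-check table. Shut the battery hatch on top, then press in its T-handle quarter-turn fastener, turn it clockwise until it drops into its locked detent, and let go. Press and turn by feel: no more than 15 N may come on the little locking pin inside. Leave the things around the monitor where they are.

Things in the scene. Friction and masses are not known exactly. Their poses are not given: they have to be found in the camera images.
- monitor: White plastic desktop monitor, 270 (x) x 190 (y) x 75 mm high, fixed on the table. Origin: centre of its underside; z up; its -x end faces the robot at yaw 0; dark display on top at the +x end. A grey hatch plate, 150 (x) x 110 (y) x 6 mm, covers the battery cavity in its top, hinged at the hatch's +x edge; the fastener sits on the hatch.
- hinge_line (a point): Middle of the hatch's hinge line, fixed to the monitor on its top face (50 mm to +x of its centre, 75 mm up). Axes as the monitor's; the hinge runs along y. The hatch reaches 150 mm from it; its underside passes through the line, its top face is 6 mm above that.
- lip_spot (a point): Point fixed to the monitor: with the hatch shut, the top face of the flat strip along the hatch's free edge, at its middle (140 mm to -x of the hinge line, 81 mm above the table). A good place to push the hatch shut; the handle bar ends 25 mm from it.
- handle_bar (a point): Point fixed to the monitor: centre of the fastener's steel T-handle bar with the hatch shut and the handle not pressed. Bar 12 mm thick, 46 mm long, 24 mm high (12 mm above and below this point), on a 16 mm stem, 32 mm clear of the hatch. Unlocked (joint 0) the bar's length runs along the monitor's x, locked nearly along y (across); 92 mm to -x of the hinge line.
- fastener_spot (a point): 44 mm under handle_bar: where the fastener's axis meets the shut hatch's top (collar 42 mm across, 4 mm high). A spring holds the handle up: 4 N, plus 0.35 N per mm pressed. Inside, a pin on its stud, 17 mm off axis, must be pressed below a ledge before it can turn: 3 to 15 mm deep, different in each unit, not measured. A hard floor is 1.5 mm lower: press slowly till the push rises sharply over the spring's.
- hatch (a joint): Hatch angle, rad: 0 shut, grows as its free edge (towards the monitor's -x) lifts. Starts 0.4 to 0.7 open; a stiff hinge leaves it where it is put; about 2 N at the free edge moves it; hard stop when shut.
- fastener (a joint): Turn of the T-handle, rad, clockwise from above: 0 unlocked (starts within 0.1), 1.5 locked, hard stop 1.56. Not pressed deep enough, the pin is blocked at 0.15 (do not twist harder). It turns only pressed, hatch shut; the pin may rub lightly on the floor (turning takes 0.1 N m). Let go part-way it stays there and can be regripped; beyond 1.45 it springs up 3 mm into the locked notch.
- sanitiser: White bottle, 42 mm across, 125 mm high, beside the monitor; origin under its centre. Leave alone.
- meter: Small white hand-held meter lying flat, 90 x 52 x 18 mm; origin under its centre. Leave alone.
- strip_jar: White jar, 40 mm across, 55 mm high; origin under its centre. Leave alone.
- paper_cup: Paper cup, 72 mm across, 85 mm high; origin under its centre. Leave alone.

How it is judged (in metres and radians):
On the way, in this order (a step that is already met when the one before it is completed fails the run):
1. the hatch is shut with the fastener still unlocked (value of joint hatch below 0.03 rad and value of joint fastener below 0.3 rad), for 0.2 s.
2. the fastener is turned to its locked detent (value of joint hatch below 0.03 rad and value of joint fastener above 1.43 rad), for 0.2 s.
At the end, for the whole second after the job is handed in: The hatch is shut (within 0.03 rad), the fastener rests in its locked detent (turned more than 1.43 rad, not moving), and the robot has let go (all of step 2 and velocity of joint fastener between -0.05 and 0.05 rad/s); the robot touches nothing.
It fails at once if more than 15 N comes on the fastener's locking pin (rammed onto the floor inside, or twisted hard against the ledge) (contact force between handle_c2 and anything else above 15 N).
It fails at once if a thing beside the monitor is moved more than 30 mm (distance of any of sanitiser, meter, strip_jar, paper_cup from where it was at the start of the episode above 0.03 m).
It also fails if it takes over 64 s, if anything falls off the work surface, if the arm or the gripper's body presses on something with over 40 N, if the wrist force passes 120 N, or if a joint passes its speed limit or range.

## Working session

There is one attempt and no reset: what is moved stays moved. The work goes in short steps, Python scripts to look and compute and a shell command to move; the robot and the scene stay as the last step left them, time stands still between calls to the robot, and variables do not carry over. Pictures are saved under pics/ and viewed, and the job is handed in when it is done.

```bash
ls; mkdir -p pics; python3 - <<'E'
from plant import readout, vision, r
import cv2
print(readout.get_state(), r.grasp_offset)
for n in("scene","top"):
    cv2.imwrite(f"pics/{n}0.png",vision.capture(n)); print(n,vision.get_calibration(n))
E
```

```text
pics
{'time_s': 0.0, 'joints': array([ 8.93298850e+01,  2.05924096e+01,  6.31610731e-01, -1.72092318e-02,
       -7.01365908e+01, -1.65072418e+01]), 'qd': array([ 2.57997161e-02, -1.87215232e-05, -1.24532107e-01, -2.13516227e-02,
       -8.89314392e-02, -1.63882838e-02]), 'joint_torque': array([-2.77938725e-04, -5.82710409e+01,  2.93062234e+01,  6.99726954e+00,
        6.94929447e-03, -1.57199293e-04]), 'tcp_pos': array([0.19924331, 0.6443948 , 0.22560443]), 'eef_rot': array([   7.07716901,   89.90127534, -100.10604885]), 'contact_force': array([ 0.08198016,  0.19128892, -0.40805028]), 'moment': array([-0.02390574, -0.01000276,  0.00219512]), 'gripper_width': 0.08744636650788427} 0.0188
scene {'intrinsics': array([[426.03897616,   0.        , 324.11934467],
       [  0.        , 426.03897616, 195.69109703],
       [  0.        ,   0.        ,   1.        ]]), 'pose': array([[ 0.59971092, -0.6172221 ,  0.50929725,  1.03280671],
       [ 0.80006535,  0.45010147, -0.39661582, -0.27607131],
       [ 0.01556461,  0.64532592,  0.76374878,  0.75006008],
       [ 0.        ,  0.        ,  0.        ,  1.        ]])}
top {'intrinsics': array([[422.55746814,   0.        , 325.18862778],
       [  0.        , 422.55746814, 202.62617914],
       [  0.        ,   0.        ,   1.        ]]), 'pose': array([[-0.01399438,  0.98290269, -0.18359317,  0.40721222],
       [-0.99981417, -0.01132066,  0.01560337,  0.05416217],
       [ 0.0132582 ,  0.18377741,  0.98287847,  1.12605118],
       [ 0.        ,  0.        ,  0.        ,  1.        ]])}
```

View pics/scene0.png

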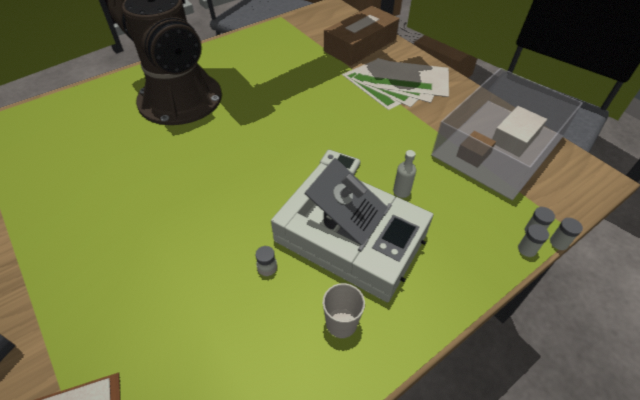

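View pics/top0.png

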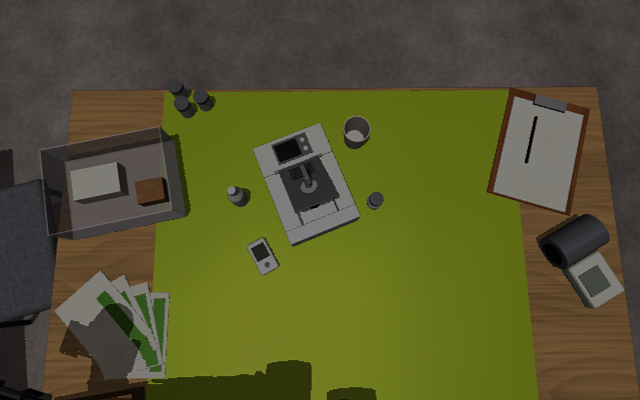

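```bash
python3 - <<'E'
import cv2, numpy as np
a=cv2.imread("pics/top0.png")[110:260,215:405]; b=cv2.imread("pics/scene0.png")[140:350,240:450]
cv2.imwrite("pics/topz.png",cv2.resize(a,None,fx=4,fy=4,interpolation=cv2.INTER_CUBIC))
b=cv2.convertScaleAbs(b,alpha=1.6,beta=20)
cv2.imwrite("pics/scz.png",cv2.resize(b,None,fx=2.8,fy=2.8,interpolation=cv2.INTER_CUBIC))
E
```

```text
(no output)
```

View pics/topz.png

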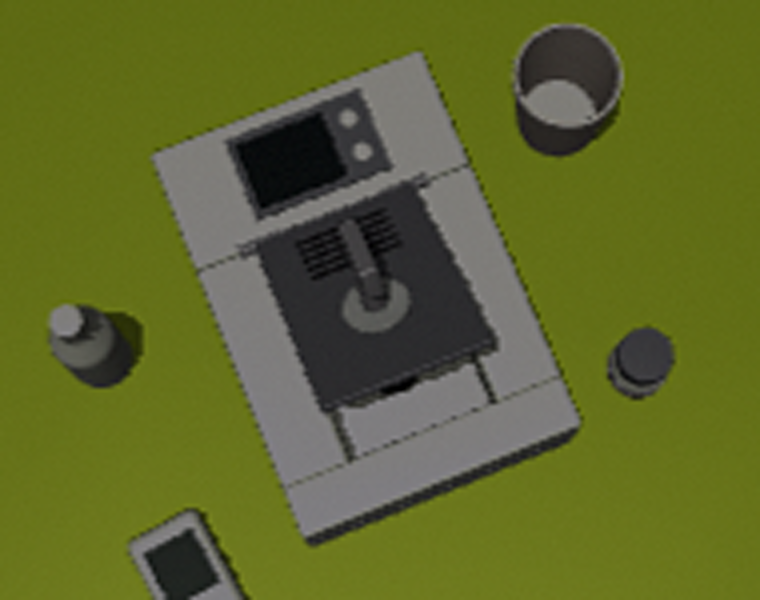

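View pics/scz.png

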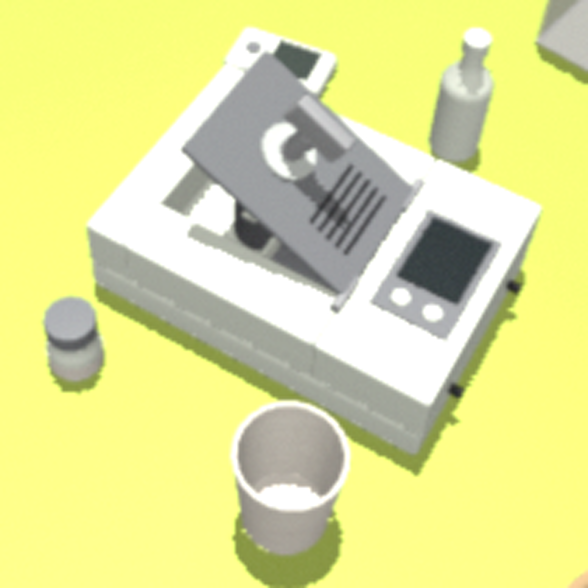

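```bash
cat > h.py <<'E'
import numpy as np
from plant import readout, vision, r
def ray(n,u,v):
    c=vision.get_calibration(n);K=c["intrinsics"];P=c["pose"]
    d=np.linalg.inv(K)@[u,v,1]; return P[:3,3],P[:3,:3]@[d[0],-d[1],-d[2]]
def plane(n,u,v,z):
    o,d=ray(n,u,v); return o+d*(z-o[2])/d[2]
def proj(n,p):
    c=vision.get_calibration(n);K=c["intrinsics"];P=c["pose"]
    q=P[:3,:3].T@(np.asarray(p)-P[:3,3]); q=K@[q[0],-q[1],-q[2]]; return q[:2]/q[2]
def top(z): return (z[0]/4+215-.375,z[1]/4+110-.375)
def sc(z): return (z[0]/2.8+240-.32,z[1]/2.8+140-.32)
E
python3 - <<'E'
from h import *
np.set_printoptions(precision=4,suppress=True)
C=[plane("top",*top(z),.075)[:2] for z in [(152,155),(422,52),(580,424),(307,538)]]
C=np.array(C);print(C,C.mean(0))
print([np.linalg.norm(C[i]-C[(i+1)%4]) for i in range(4)])
fx=(C[0]+C[1]-C[2]-C[3]);yaw=np.arctan2(fx[1],fx[0]);print("yaw",np.degrees(yaw))
S=np.array([plane("scene",*sc(z),.075)[:2] for z in [(90,230),(245,52),(540,208)]]);print(S, (S[0]+S[2])/2)
for y in (0,):
  m=C.mean(0);ex=np.array([np.cos(yaw),np.sin(yaw)])
  ey=np.array([-ex[1],ex[0]])
  for nm,x in(("hinge",.05),("lip",-.09),("handle",-.042)): print(nm,m+x*ex)
  h=m+.05*ex
  # free edge of hatch, from top: mid underside corners
  for z,s in(((328,410),1),((497,350),-1)):
    for a in np.arange(.3,.8,.05):
      p=np.r_[h+ex*(-.15*np.cos(a)+.006*np.sin(a))+s*.055*ey,.075+.15*np.sin(a)+.006*np.cos(a)]
      print(round(a,2),proj("top",p)-top(z),end=';')
    print()
for n,z in(("cup",(560,115)),("jar",(641,375)),("bottle",(103,365)),("meter",(190,560))): print(n,plane("top",*top(z),.02)[:2])
E
```

```text
[[ 0.7485  0.2232]
 [ 0.8172  0.0478]
 [ 0.5692 -0.0488]
 [ 0.4997  0.1229]] [0.6586 0.0863]
[np.float64(0.18839336059012263), np.float64(0.2660737886623008), np.float64(0.18522914064362128), np.float64(0.2682049220539844)]
yaw 21.623324227122396
[[ 0.5759 -0.0491]
 [ 0.4988  0.1459]
 [ 0.7497  0.2219]] [0.6628 0.0864]
hinge [0.7051 0.1047]
lip [0.575  0.0531]
handle [0.6196 0.0708]
0.3 [1.4476 7.6323];0.35 [0.8822 6.1737];0.4 [0.2582 4.5709];0.45 [-0.4236  2.826 ];0.5 [-1.1621  0.9421];0.55 [-1.9558 -1.0772];0.6 [-2.8031 -3.2277];0.65 [-3.7021 -5.5042];0.7 [-4.6504 -7.9011];0.75 [ -5.6457 -10.412 ];
0.3 [1.6023 5.4775];0.35 [1.312  3.9227];0.4 [0.9587 2.2271];0.45 [0.5424 0.3933];0.5 [ 0.0631 -1.5754];0.55 [-0.4785 -3.6749];0.6 [-1.0819 -5.9006];0.65 [-1.746  -8.2472];0.7 [ -2.4696 -10.7086];0.75 [ -3.2509 -13.278 ];
cup [ 0.7922 -0.0467]
jar [ 0.6103 -0.0959]
bottle [0.6211 0.262 ]
meter [0.4912 0.2026]
```

```bash
python3 -m handwheel '[[[0.3,-0.4,0.1,0.97],[0.56,-0.83,0.1,0.97],[0.56,-0.83,0.1,0.97],[0.56,-0.83,0,0.97],[0.56,-0.83,0,0.97],[0.56,-0.83,0,0.97],[0.56,-0.83,0,0.97],[0.56,-0.83,0,0.97]]]' 0 10
```

```text
time_s: 0.9
tcp_pos: [0.3689, 0.3884, 0.2325]
eef_rot: [-10.7, 89.5, -77.3]
contact_force: [1.4, 0.5, -0.1]
gripper_width: 0.0292
```

```bash
python3 -m handwheel '[[[0.56,-0.83,0.05,0],[0.56,-0.83,0.05,0],[0.56,-0.83,0,0],[0.56,-0.83,0,0],[0.56,-0.83,0,0],[0.56,-0.83,0,0],[0.56,-0.83,0,0],[0.56,-0.83,0,0]]]'; python3 -m handwheel '[[[0.4,-0.6,0,0],[0,0,0,0],[0,0,0,0]]]'
```

```text
time_s: 1.7
tcp_pos: [0.5518, 0.1096, 0.2357]
eef_rot: [-23.1, 89.5, -89.3]
contact_force: [0.4, 0.3, -0.1]
gripper_width: 0.0003
time_s: 2.0
tcp_pos: [0.5695, 0.0798, 0.2339]
eef_rot: [-38.0, 89.4, -104.6]
contact_force: [0.2, -1.2, 0.2]
gripper_width: 0.0002
```

```bash
python3 -m handwheel '[[[0.6,-0.5,0,-0.35],[0,0,0,0],[0,0,-0.5,0],[0,0,-0.5,0],[0,0,-0.4,0],[0,0,0,0]]]'; python3 - <<'E'
from h import *
import cv2
for n in("scene","top"):
    a=vision.capture(n); a=a[110:310,215:455] if n=="scene" else a[80:280,200:440]
    cv2.imwrite(f"pics/{n}1.png",cv2.resize(cv2.convertScaleAbs(a,alpha=1.4,beta=15),None,fx=3,fy=3,interpolation=cv2.INTER_CUBIC))
E
```

```text
time_s: 2.6
tcp_pos: [0.5914, 0.064, 0.1763]
eef_rot: [-41.0, 89.4, -109.1]
contact_force: [-0.5, 0.2, -0.3]
gripper_width: 0.0003
```

View pics/scene1.png

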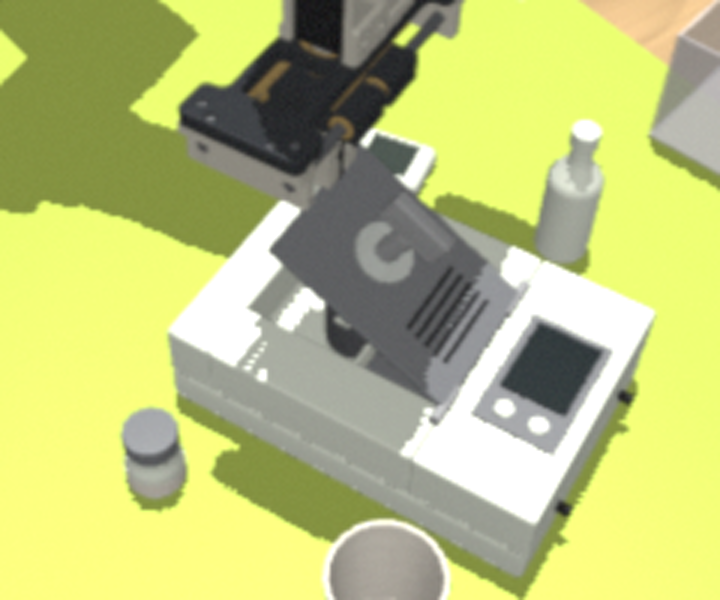

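View pics/top1.png

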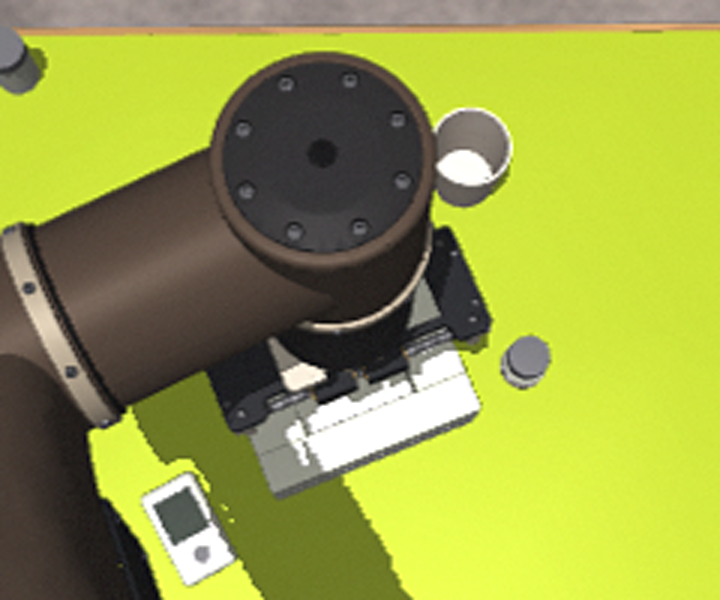

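```bash
python3 - <<'E'
from h import *
p=np.array([.5914,.064,.1763])
c=np.array([.660,.0865]);ex=np.array([np.cos(.3774),np.sin(.3774)]);ey=np.array([-ex[1],ex[0]])
print("local",(p[:2]-c-.05*ex)@ex,(p[:2]-c)@ey)
def z(q): u=proj("scene",q);return (u-[215,110])*3+1
print(z(p),z(p+[0,0,.06]))
for a in(.45,.5,.55,.6,.65):
  print(a,[z(np.r_[c+ex*(.05-.15*np.cos(a)+.006*np.sin(a))+s*.055*ey,.075+.15*np.sin(a)+.006*np.cos(a)]).round() for s in(1,-1)])
E
```

```text
local -0.12206369150677875 0.004362839260828409
[325.84710327 169.56977887] [327.28120157  98.37442367]
0.45 [array([352., 150.]), array([261., 256.])]
0.5 [array([357., 145.]), array([265., 251.])]
0.55 [array([362., 140.]), array([271., 247.])]
0.6 [array([368., 136.]), array([276., 244.])]
0.65 [array([375., 132.]), array([283., 240.])]
```

```bash
python3 -m handwheel '[[[0.1,-0.04,0,0],[0,0,-0.2,0],[0,0,-0.2,0],[0,0,-0.2,0],[0,0,-0.2,0]]]';  python3 -m handwheel '[[[-0.06,-0.02,-0.2,0],[-0.06,-0.02,-0.2,0],[-0.06,-0.02,-0.2,0]]]'
```

```text
time_s: 3.2
tcp_pos: [0.5993, 0.064, 0.149]
eef_rot: [27.1, 89.4, -40.9]
contact_force: [-0.1, -0.7, 0.7]
gripper_width: 0.0005
time_s: 3.5
tcp_pos: [0.5913, 0.0611, 0.1223]
eef_rot: [20.3, 89.5, -47.7]
contact_force: [-0.2, -0.4, 0.8]
gripper_width: 0.0005
```

```bash
cat > snap.py <<'E'
import sys,cv2
from h import *
k=sys.argv[1]
a=vision.capture("scene")[110:310,215:455]
cv2.imwrite(f"pics/s{k}.png",cv2.resize(cv2.convertScaleAbs(a,alpha=1.4,beta=15),None,fx=3,fy=3,interpolation=cv2.INTER_CUBIC))
s=readout.get_state();p=s["tcp_pos"];c=np.array([.660,.0865]);ex=np.array([np.cos(.3774),np.sin(.3774)]);ey=np.array([-ex[1],ex[0]])
print("local",(p[:2]-c-.05*ex)@ex,(p[:2]-c)@ey,p,s["contact_force"],s["eef_rot"][2]-s["eef_rot"][0])
print((proj("scene",p)-[215,110])*3+1)
E
python3 snap.py 2
```

```text
local -0.12455039219796289 0.0018974914342943475 [0.58999679 0.06079179 0.1207554 ] [-2.16453701 -0.47954652 -1.61149036] -68.07554920527318
[319.46900621 229.41691759]
```

View pics/s2.png

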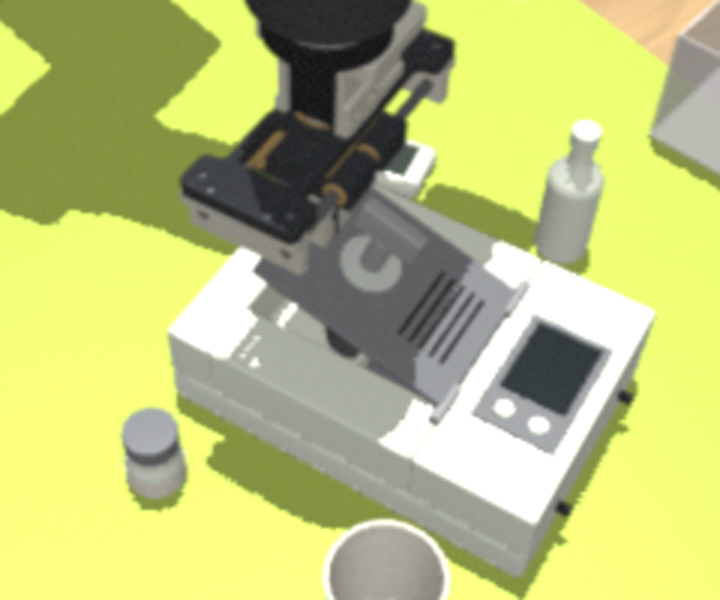

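```bash
python3 -m handwheel '[[[-0.08,-0.03,-0.2,0],[-0.08,-0.03,-0.2,0],[-0.06,-0.02,-0.15,0],[-0.04,-0.02,-0.1,0],[-0.02,0,-0.1,0]]]'; python3 -m handwheel '[[[0,0,-0.1,0],[0,0,-0.08,0],[0,0,-0.08,0]]]'; python3 snap.py 3
```

```text
time_s: 4.05
tcp_pos: [0.5782, 0.0565, 0.0885]
eef_rot: [13.5, 89.5, -54.6]
contact_force: [-0.4, 0.6, 0.9]
gripper_width: 0.0008
time_s: 4.35
tcp_pos: [0.5782, 0.0563, 0.0802]
eef_rot: [10.9, 89.4, -57.1]
contact_force: [-19.6, 2.2, 49.5]
gripper_width: 0.0002
local -0.1372621492844954 0.0021776835603020263 [0.57807636 0.05636792 0.0806078 ] [-13.76422596   2.43029922  30.58607742] -67.97277596070779
[303.29442299 260.5775422 ]
```

View pics/s3.png

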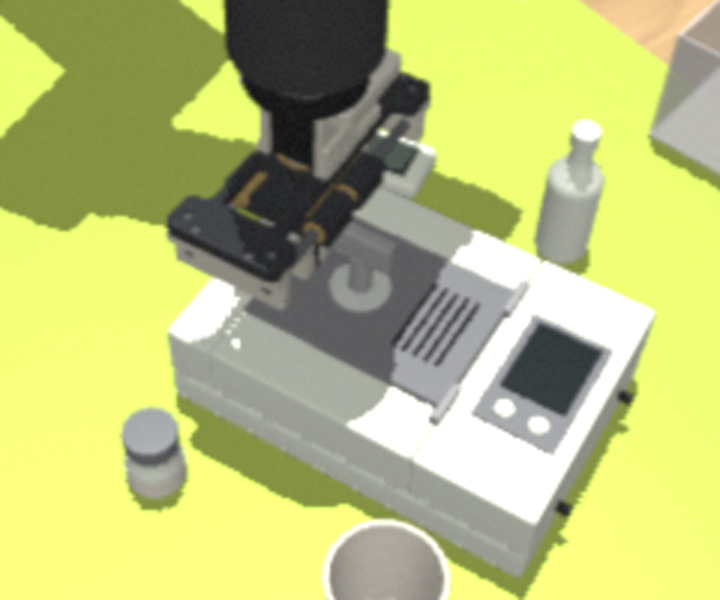

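```bash
python3 -m handwheel '[[[0,0,0,0],[0,0,0.2,0],[0,0,0.8,0],[0,0,0.9,0],[0,0,0.9,0],[-0.8,-0.3,0.3,0],[-0.9,-0.35,0,0],[-0.9,-0.35,0,0]]]' 60; python3 -m handwheel '[[[-0.9,-0.35,0,0],[-0.9,-0.35,0,0],[0,0,0,0]]]';python3 - <<'E'
from h import *
import cv2
for n in("scene","top"):
    a=vision.capture(n); cv2.imwrite(f"pics/{n}4raw.png",a); a=a[150:290,260:420] if n=="scene" else a[110:260,215:405]
    cv2.imwrite(f"pics/{n}4.png",cv2.resize(cv2.convertScaleAbs(a,alpha=1.4,beta=15),None,fx=4,fy=4,interpolation=cv2.INTER_CUBIC))
c=np.array([.660,.0865]);ex=np.array([np.cos(.3774),np.sin(.3774)])
q=np.r_[c-.042*ex,.137]
for n,o in(("scene",[260,150]),("top",[215,110])): print((proj(n,q)-o)*4+1.5,[(proj(n,q+np.r_[s*.023*ex,0])-o)*4+1.5 for s in(-1,1)])
E
```

```text
time_s: 5.2
tcp_pos: [0.4753, 0.0167, 0.2114]
eef_rot: [18.6, 89.3, -49.3]
contact_force: [-1.3, 0.2, 1.1]
gripper_width: 0.0575
time_s: 5.5
tcp_pos: [0.3974, -0.0138, 0.2123]
eef_rot: [30.6, 89.3, -37.4]
contact_force: [1.2, 0.2, -0.0]
gripper_width: 0.06
[302.19707695 153.32631985] [array([261.20838514, 134.1858994 ]), array([343.94942337, 172.82334283])]
[387.15297912 324.97546162] [array([401.6667904 , 359.90142605]), array([372.74766092, 290.31057443])]
```

View pics/scene4.png

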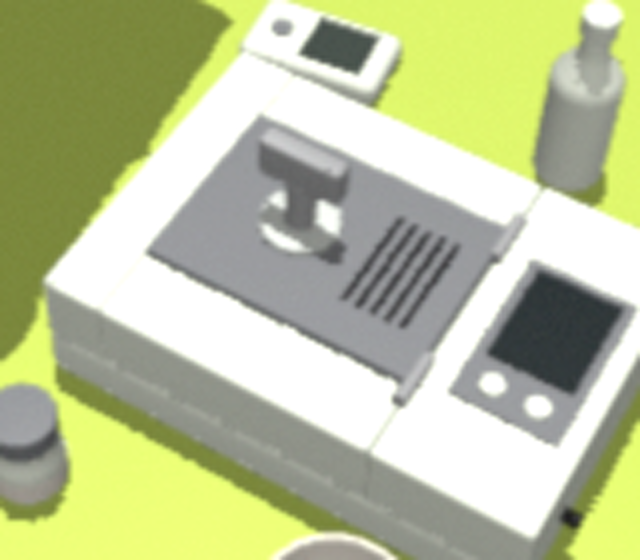

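View pics/top4.png

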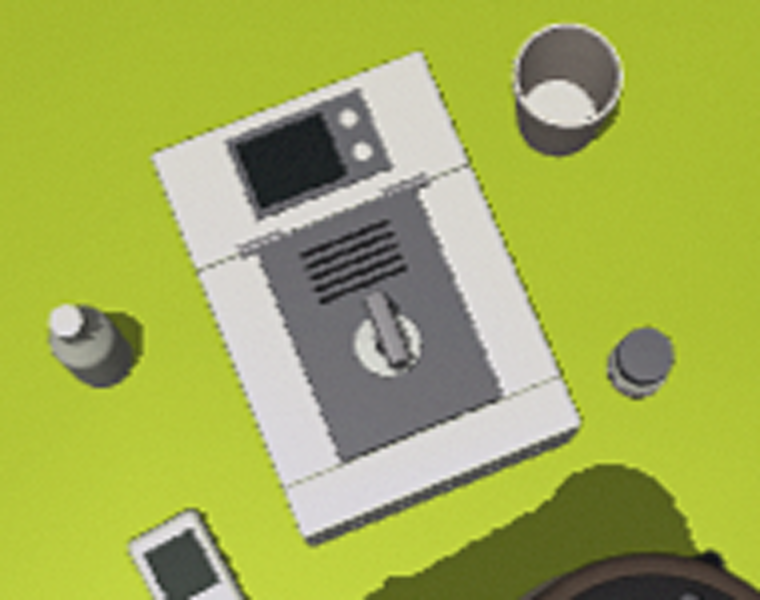

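```bash
python3 - <<'E'
import cv2
a=cv2.imread("pics/top4raw.png")[176:206,295:330]; b=cv2.imread("pics/scene4raw.png")[178:200,318:352]
A=cv2.resize(cv2.convertScaleAbs(a,alpha=2,beta=0),None,fx=11,fy=11,interpolation=cv2.INTER_CUBIC)
B=cv2.resize(cv2.convertScaleAbs(b,alpha=2,beta=0),None,fx=11,fy=11,interpolation=cv2.INTER_CUBIC)
import numpy as np
H=max(A.shape[0],B.shape[0]);o=np.zeros((H,A.shape[1]+B.shape[1],3),np.uint8);o[:A.shape[0],:A.shape[1]]=A;o[:B.shape[0],A.shape[1]:]=B
cv2.imwrite("pics/bar.png",o);print(o.shape)
E
```

```text
(330, 759, 3)
```

View pics/bar.png

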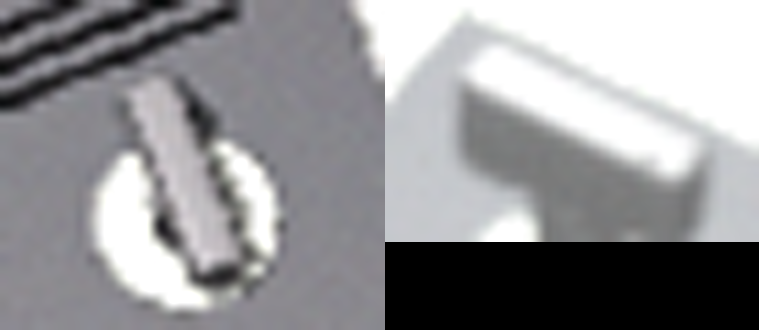

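```bash
python3 - <<'E'
from h import *
f=lambda n,p,o: plane(n,*(np.array(p)/11+o-.45),.137)[:2]
a,b=f("top",(154,87),[295,176]),f("top",(219,267),[295,176])
c,d=f("scene",(97,60),[318,178]),f("scene",(307,162),[318,178])
for p,q in((a,b),(d,c)): v=p-q;print((p+q)/2,np.linalg.norm(v),np.degrees(np.arctan2(v[1],v[0])))
s=readout.get_state();print(s["tcp_pos"],s["eef_rot"][2]-s["eef_rot"][0],s["joints"])
E
```

```text
[0.61913593 0.07084407] 0.04247785147649167 18.96785187113624
[0.62097625 0.07259474] 0.04294734961210766 20.54134681743263
[ 0.40090135 -0.0124006   0.21285204] -67.9206901697575 [ 27.50741633  -6.4962001  -33.14099327   0.74455122 -62.98874196
  84.23586157]
```

```bash
python3 -m handwheel '[[[0.8,0.3,0,-0.25],[0.9,0.35,0,-0.25],[0.9,0.35,0,0],[0.9,0.35,0,0],[0.9,0.35,0,0],[0.8,0.3,0,0],[0.2,0.1,0,0],[0,0,0,0]]]' 50 10; python3 -c "
from h import *
s=readout.get_state();print(s['tcp_pos'],s['eef_rot'][2]-s['eef_rot'][0],s['joints'])"
```

```text
time_s: 6.4
tcp_pos: [0.6334, 0.0774, 0.2089]
eef_rot: [33.2, 89.2, -37.3]
contact_force: [-0.1, -0.3, -0.8]
gripper_width: 0.0498
[0.63339838 0.07741987 0.20894955] -70.48728669278991 [ 24.91645328  17.39193285  -6.58809237   0.80755189 -65.63496971
  84.2655727 ]
```

```bash
python3 -m handwheel '[[[-0.33,-0.15,0,0],[0,0,-0.3,0],[0,0,-0.5,0],[0,0,-0.5,0],[0,0,-0.2,0],[0,0,0,0]]]';  python3 snap.py 5
```

```text
time_s: 7.0
tcp_pos: [0.615, 0.0693, 0.1462]
eef_rot: [33.9, 89.2, -36.7]
contact_force: [-0.4, 0.4, -0.1]
gripper_width: 0.05
local -0.09788231038100671 0.0005092230119510101 [0.61529971 0.06932853 0.14689309] [-0.3048282  -0.32819169 -0.2651292 ] -70.52564442046214
[354.4960958 220.3427419]
```

View pics/s5.png

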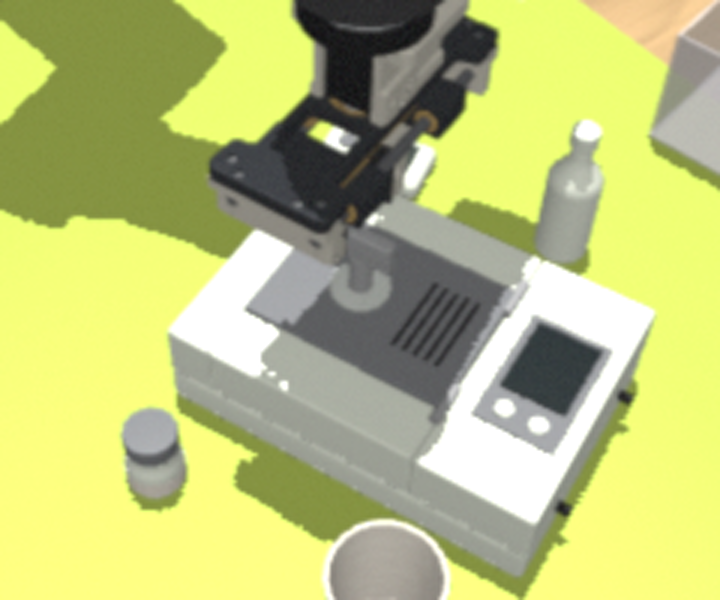

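```bash
python3 -m handwheel '[[[0.13,0.05,0,0],[0,0,-0.3,0],[0.02,0,-0.3,0],[0.02,0,-0.2,0],[0,0,-0.1,0],[0,0,0,0]]]'
```

```text
time_s: 7.65
tcp_pos: [0.6237, 0.0718, 0.1101]
eef_rot: [46.5, 89.0, -24.0]
contact_force: [0.1, -1.4, 0.5]
gripper_width: 0.05
```

```bash
python3 -m handwheel '[[[-0.08,-0.01,0,0],[0,0,0,0]]]' ; python3 -m handwheel '[[[0,0,0,0],[0,0,0,0],[0,0,0,0],[0,0,0,0]]]' 0 5;python3 -m handwheel '[[[0,0,0,0],[0,0,0,0],[0,0,0,0]]]'
```

```text
time_s: 7.85
tcp_pos: [0.6203, 0.0713, 0.1099]
eef_rot: [44.8, 89.1, -25.7]
contact_force: [0.2, -0.2, -0.1]
gripper_width: 0.05
time_s: 8.25
tcp_pos: [0.6208, 0.0716, 0.1112]
eef_rot: [49.6, 89.0, -20.8]
contact_force: [0.2, -0.8, 0.6]
gripper_width: 0.0239
time_s: 8.55
tcp_pos: [0.6202, 0.0734, 0.1113]
eef_rot: [57.3, 89.0, -13.2]
contact_force: [-0.7, -0.0, -0.0]
gripper_width: 0.0151
```

```bash
python3 -m handwheel '[[[0,-0.03,0,0],[0,0,0,0],[0,0,0,0],[0,0,0,0]]]' 0 15; python3 -c "
from h import *
s=readout.get_state();print(s['tcp_pos'],s['eef_rot'][2]-s['eef_rot'][0],s['contact_force'],s['moment'],s['gripper_width'])"
```

```text
time_s: 8.95
tcp_pos: [0.6203, 0.0731, 0.1113]
eef_rot: [61.5, 89.0, -9.0]
contact_force: [-1.1, 2.7, 0.4]
gripper_width: 0.0144
[0.62029262 0.07310954 0.11129012] -70.4835807845546 [-1.06951489  2.72191856  0.40910698] [0.97422013 0.50172943 0.02762646] 0.014373157185755943
```

```bash
python3 -m handwheel '[[[0,0,0,0],[0,0,0,0],[0,0,0,0]]]' 0 30; python3 snap.py 6; python3 -c "
from h import *
s=readout.get_state();print(s['moment'],s['gripper_width'])"
```

```text
time_s: 9.25
tcp_pos: [0.6203, 0.0731, 0.1113]
eef_rot: [61.8, 89.0, -8.7]
contact_force: [-1.8, 3.6, 0.9]
gripper_width: 0.0134
local -0.09183977949412747 0.0021555348976740087 [0.62031033 0.07308569 0.11131783] [-0.96016967  3.23904007  0.32719247] -70.490415770635
[362.01935586 258.7440845 ]
[1.13040547 0.51873993 0.05048975] 0.013040984684494392
```

View pics/s6.png

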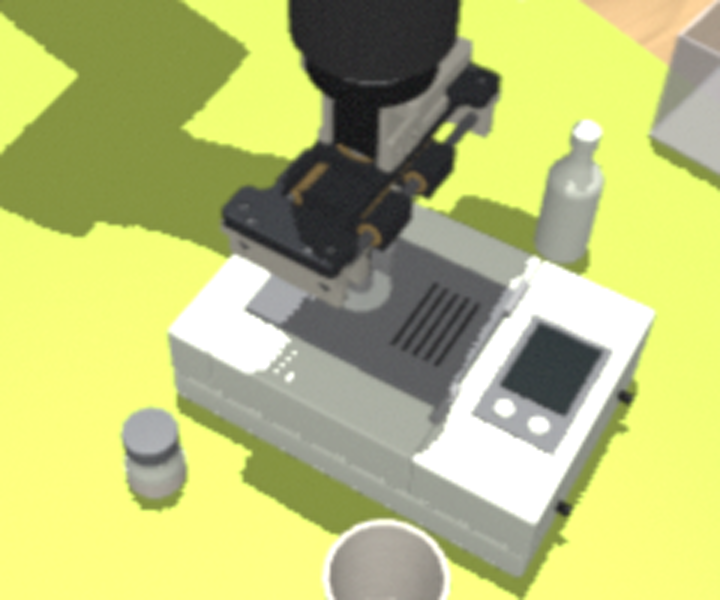

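```bash
python3 -m handwheel '[[[0,0.02,0,0],[0,0,-0.02,0],[0,0,-0.02,0]]]' - 40; python3 -m handwheel '[[[0,0,-0.02,0],[0,0,-0.02,0]]]'; python3 -m handwheel '[[[0,0,-0.02,0]]]'
```

```text
time_s: 9.6
tcp_pos: [0.6204, 0.0731, 0.1102]
eef_rot: [58.4, 89.0, -12.1]
contact_force: [-2.1, 3.0, 3.2]
gripper_width: 0.013
time_s: 9.8
tcp_pos: [0.6204, 0.0732, 0.109]
eef_rot: [59.0, 89.0, -11.5]
contact_force: [-2.4, 2.5, 3.8]
gripper_width: 0.013
time_s: 9.9
tcp_pos: [0.6204, 0.0732, 0.1083]
eef_rot: [59.2, 89.0, -11.3]
contact_force: [-2.6, 2.6, 4.0]
gripper_width: 0.0127
```

```bash
for i in 1; do python3 -m handwheel '[[[0,0,-0.02,0]]]'; python3 -m handwheel '[[[0,0,-0.015,0]]]'; done; python3 -m handwheel '[[[0,0,-0.015,0]]]'
```

```text
time_s: 10.0
tcp_pos: [0.6204, 0.0732, 0.1075]
eef_rot: [59.3, 89.0, -11.2]
contact_force: [-2.6, 2.2, 4.3]
gripper_width: 0.0128
time_s: 10.1
tcp_pos: [0.6204, 0.0732, 0.107]
eef_rot: [59.3, 89.0, -11.2]
contact_force: [-3.0, 1.9, 4.8]
gripper_width: 0.0131
time_s: 10.2
tcp_pos: [0.6204, 0.0732, 0.1064]
eef_rot: [59.2, 89.0, -11.2]
contact_force: [-2.7, 1.6, 3.8]
gripper_width: 0.013
```

```bash
python3 -m handwheel '[[[0,0,-0.015,0]]]'
```

```text
time_s: 10.3
tcp_pos: [0.6205, 0.0732, 0.1058]
eef_rot: [59.2, 89.0, -11.3]
contact_force: [-3.1, 1.5, 5.4]
gripper_width: 0.0129
```

```bash
python3 -m handwheel '[[[0,0,-0.015,0]]]'
```

```text
time_s: 10.4
tcp_pos: [0.6205, 0.0732, 0.1053]
eef_rot: [59.2, 89.0, -11.3]
contact_force: [-2.7, 1.4, 5.2]
gripper_width: 0.0128
```

```bash
python3 -m handwheel '[[[0,0,-0.015,0]]]'|sed -n '2p;4p'; python3 -m handwheel '[[[0,0,-0.015,0]]]'|sed -n '2p;4p'
```

```text
tcp_pos: [0.6204, 0.0732, 0.1047]
contact_force: [-2.7, 1.1, 5.3]
tcp_pos: [0.6205, 0.0732, 0.1042]
contact_force: [-3.7, 2.2, 4.9]
```

```bash
python3 -m handwheel '[[[0,0,-0.015,0]]]'|sed -n '2p;4p'; python3 -m handwheel '[[[0,0,-0.015,0]]]'|sed -n '2p;4p'
```

```text
tcp_pos: [0.6205, 0.0732, 0.1037]
contact_force: [-4.4, 2.9, 5.9]
tcp_pos: [0.6204, 0.0732, 0.1032]
contact_force: [-3.9, 1.3, 5.7]
```

```bash
python3 -m handwheel '[[[0,0,-0.015,0]]]'|sed -n '2p;4p'; python3 -m handwheel '[[[0,0,-0.015,0]]]'|sed -n '2p;4p'
```

```text
tcp_pos: [0.6205, 0.0732, 0.1027]
contact_force: [-3.9, 2.0, 5.4]
tcp_pos: [0.6205, 0.0732, 0.1023]
contact_force: [-3.2, 2.5, 5.9]
```

```bash
python3 -m handwheel '[[[0,0,-0.015,0]]]'|sed -n '2p;4p'; python3 -m handwheel '[[[0,0,-0.015,0]]]'|sed -n '2p;4p'
```

```text
tcp_pos: [0.6205, 0.0732, 0.1019]
contact_force: [-3.7, 1.3, 6.1]
tcp_pos: [0.6205, 0.0732, 0.1015]
contact_force: [-2.4, 1.3, 6.0]
```

```bash
python3 -m handwheel '[[[0,0,-0.017,0]]]'|sed -n '2p;4p'; python3 -m handwheel '[[[0,0,-0.017,0]]]'|sed -n '2p;4p'
```

```text
tcp_pos: [0.6205, 0.0733, 0.101]
contact_force: [-3.2, 2.8, 6.0]
tcp_pos: [0.6205, 0.0732, 0.1007]
contact_force: [-3.4, 2.5, 8.2]
```

```bash
python3 -m handwheel '[[[0,0,-0.017,0]]]'|sed -n '2p;4p'; python3 -m handwheel '[[[0,0,-0.017,0]]]'|sed -n '2p;4p'
```

```text
tcp_pos: [0.6206, 0.0732, 0.1005]
contact_force: [-4.4, 1.6, 10.0]
tcp_pos: [0.6206, 0.0732, 0.1005]
contact_force: [-4.8, 1.7, 10.5]
```

```bash
python3 -m handwheel '[[[0,0,-0.017,0]]]'|sed -n '2p;4p'; python3 -m handwheel '[[[0,0,-0.017,0]]]'|sed -n '2p;4p'
```

```text
tcp_pos: [0.6206, 0.0733, 0.1005]
contact_force: [-6.1, 1.8, 10.2]
tcp_pos: [0.6207, 0.0733, 0.1005]
contact_force: [-5.1, 2.3, 9.6]
```

```bash
cat > st.py <<'E'
from h import *
s=readout.get_state();print(s['time_s'],s['tcp_pos'].round(4),round(s['eef_rot'][2]-s['eef_rot'][0],2),s['contact_force'].round(1),s['moment'].round(2),round(s['gripper_width'],4))
E
python3 st.py; python3 -m handwheel '[[[0,0,-0.012,-0.2]]]'>/dev/null; python3 st.py; python3 -m handwheel '[[[0,0,-0.012,-0.2]]]'>/dev/null; python3 st.py
```

```text
11.8 [0.6207 0.0733 0.1005] -70.39 [-5.1  2.3  9.6] [ 0.75  1.96 -0.  ] 0.0131
11.9 [0.6206 0.0732 0.1007] -71.38 [-4.1  2.5  9.3] [0.67 1.8  0.05] 0.0132
12.0 [0.6206 0.0732 0.1007] -72.4 [-4.6  2.8  6.9] [0.73 1.63 0.09] 0.0133
```

```bash
python3 -m handwheel '[[[0,0,-0.012,-0.2],[0,0,-0.012,-0.2]]]'>/dev/null; python3 st.py; python3 -m handwheel '[[[0,0,-0.012,-0.2]]]'>/dev/null; python3 st.py
```

```text
12.2 [0.6206 0.0731 0.1007] -74.45 [-3.9  1.5  8.4] [0.71 1.62 0.09] 0.0132
12.3 [0.6206 0.0731 0.1007] -75.48 [-4.6  2.2  7.9] [0.68 1.67 0.03] 0.0128
```

```bash
python3 -m handwheel '[[[0,0,-0.013,-0.2]]]'>/dev/null; python3 st.py; python3 -m handwheel '[[[0,0,-0.013,-0.2]]]'>/dev/null; python3 st.py
```

```text
12.4 [0.6206 0.0731 0.1006] -76.5 [-4.1  1.8  9. ] [0.66 1.71 0.1 ] 0.0133
12.5 [0.6206 0.0731 0.1006] -77.53 [-5.1  1.9  9.2] [0.71 1.77 0.11] 0.0135
```

```bash
python3 -m handwheel '[[[0,0,-0.013,-0.2]]]'>/dev/null; python3 st.py; python3 -m handwheel '[[[0,0,-0.013,-0.2]]]'>/dev/null; python3 st.py
```

```text
12.6 [0.6206 0.073  0.1006] -78.55 [-4.9  1.9  9.1] [0.78 1.76 0.06] 0.0132
12.7 [0.6206 0.073  0.1006] -79.57 [-5.1  2.   9.5] [0.7  1.75 0.05] 0.013
```

```bash
python3 -m handwheel '[[[0,0,-0.013,-0.2]]]'>/dev/null; python3 st.py; python3 -m handwheel '[[[0,0,-0.013,-0.2]]]'>/dev/null; python3 st.py
```

```text
12.8 [0.6206 0.073  0.1006] -80.6 [-4.8  2.2  8.8] [0.71 1.74 0.1 ] 0.0128
12.9 [0.6206 0.073  0.1006] -81.62 [-4.6  1.4  8.4] [0.72 1.8  0.08] 0.0129
```

```bash
python3 -m handwheel '[[[0,0,-0.013,-0.2]]]'>/dev/null; python3 st.py; python3 -m handwheel '[[[0,0,-0.013,-0.2]]]'>/dev/null; python3 st.py
```

```text
13.0 [0.6206 0.0729 0.1006] -82.65 [-5.   2.5  8.5] [0.66 1.76 0.04] 0.013
13.1 [0.6206 0.0729 0.1006] -83.68 [-4.   1.4  8.5] [0.74 1.77 0.09] 0.0133
```

```bash
python3 -m handwheel '[[[0,0,-0.012,-0.3],[0,0,-0.012,-0.4]]]'>/dev/null; python3 st.py; python3 -m handwheel '[[[0,0,-0.012,-0.4],[0,0,-0.012,-0.4],[0,0,-0.012,-0.4]]]'>/dev/null; python3 st.py
```

```text
13.3 [0.6206 0.0729 0.1007] -87.25 [-4.6  3.   8.4] [0.68 1.66 0.1 ] 0.0131
13.6 [0.6206 0.0727 0.1007] -93.45 [-4.6  1.9  8.7] [0.72 1.66 0.06] 0.0127
```

```bash
python3 -m handwheel '[[[0,0,-0.012,-0.4],[0,0,-0.012,-0.4],[0,0,-0.012,-0.4],[0,0,-0.012,-0.4]]]'>/dev/null; python3 st.py
```

```text
14.0 [0.6206 0.0724 0.1006] -101.73 [-4.7  2.8  7.8] [0.75 1.75 0.09] 0.0125
```

```bash
python3 -m handwheel '[[[0,0,-0.012,-0.4],[0,0,-0.012,-0.4],[0,0,-0.012,-0.4],[0,0,-0.012,-0.4]]]'>/dev/null; python3 st.py
```

```text
14.4 [0.6205 0.0722 0.1007] -110.0 [-4.7  2.3  8. ] [0.76 1.74 0.03] 0.013
```

```bash
python3 -m handwheel '[[[0,0,-0.012,-0.4],[0,0,-0.012,-0.4],[0,0,-0.012,-0.4],[0,0,-0.012,-0.4]]]'>/dev/null; python3 st.py
```

```text
14.8 [0.6204 0.072  0.1007] -118.27 [-3.8  3.3  8.9] [0.79 1.75 0.05] 0.0129
```

```bash
python3 -m handwheel '[[[0,0,-0.012,-0.4],[0,0,-0.012,-0.4],[0,0,-0.012,-0.4],[0,0,-0.012,-0.4]]]'>/dev/null; python3 st.py
```

```text
15.2 [0.6203 0.0718 0.1007] -126.54 [-4.4  2.1  8.6] [0.86 1.79 0.04] 0.013
```

```bash
python3 -m handwheel '[[[0,0,-0.012,-0.4],[0,0,-0.012,-0.4],[0,0,-0.012,-0.4],[0,0,-0.012,-0.4]]]'>/dev/null; python3 st.py
```

```text
15.6 [0.6202 0.0717 0.1007] -134.81 [-5.3  1.5  8. ] [0.85 1.8  0.05] 0.013
```

```bash
python3 -m handwheel '[[[0,0,-0.012,-0.4],[0,0,-0.012,-0.4],[0,0,-0.012,-0.4],[0,0,-0.012,-0.4]]]'>/dev/null; python3 st.py
```

```text
16.0 [0.62   0.0715 0.1007] -143.09 [-4.8  2.3  8.2] [0.88 1.7  0.04] 0.0131
```

```bash
python3 -m handwheel '[[[0,0,-0.012,-0.3],[0,0,-0.012,-0.3],[0,0,-0.012,-0.3],[0,0,-0.012,-0.2]]]'>/dev/null; python3 st.py
```

```text
16.4 [0.6198 0.0714 0.1007] -148.79 [-3.2  2.2  8.6] [0.94 1.73 0.05] 0.0129
```

```bash
python3 -m handwheel '[[[0,0,-0.012,-0.2],[0,0,-0.012,-0.2]]]'>/dev/null; python3 st.py
```

```text
16.6 [0.6198 0.0714 0.1007] -150.84 [-3.3  2.3  8.6] [0.97 1.72 0.03] 0.013
```

```bash
python3 -m handwheel '[[[0,0,-0.012,-0.2]]]'>/dev/null; python3 st.py
```

```text
16.7 [0.6198 0.0714 0.1007] -151.87 [-4.8  2.6  8.2] [0.94 1.74 0.07] 0.0132
```

```bash
python3 -m handwheel '[[[0,0,-0.011,-0.2]]]'>/dev/null; python3 st.py
```

```text
16.8 [0.6198 0.0714 0.1007] -152.89 [-5.3  2.6  8.4] [0.92 1.67 0.  ] 0.0128
```

```bash
python3 -m handwheel '[[[0,0,-0.011,-0.2]]]'>/dev/null; python3 st.py;python3 -m handwheel '[[[0,0,-0.011,-0.15]]]'>/dev/null; python3 st.py
```

```text
16.9 [0.6197 0.0714 0.1007] -153.92 [-5.4  1.9  8.4] [0.93 1.67 0.  ] 0.0129
17.0 [0.6197 0.0714 0.1007] -154.69 [-3.7  2.3  8.2] [0.92 1.7  0.04] 0.013
```

```bash
python3 -m handwheel '[[[0,0,-0.011,-0.1]]]'>/dev/null; python3 st.py; python3 -m handwheel '[[[0,0,-0.011,-0.1]]]'>/dev/null; python3 st.py
```

```text
17.1 [0.6197 0.0714 0.1007] -155.2 [-3.9  1.3  8.1] [0.95 1.66 0.01] 0.0129
17.2 [0.6197 0.0714 0.1007] -155.71 [-3.9  2.2  9.4] [0.9  1.65 0.01] 0.013
```

```bash
python3 -m handwheel '[[[0,0,-0.011,-0.1]]]'>/dev/null; python3 st.py;python3 -m handwheel '[[[0,0,0.01,0]]]'>/dev/null; python3 st.py; python3 -m handwheel '[[[0,0,0.01,0]]]'>/dev/null; python3 st.py
```

```text
17.3 [0.6196 0.0714 0.1007] -156.22 [-4.4  2.7  9.1] [0.93 1.7  0.06] 0.0132
17.4 [0.6196 0.0714 0.1014] -156.22 [-4.5  2.   6.5] [0.97 1.34 0.  ] 0.0131
17.5 [0.6196 0.0714 0.1021] -156.21 [-3.1  0.9  6. ] [0.9  1.32 0.  ] 0.0128
```

```bash
python3 -m handwheel '[[[0,0,0.01,0]]]'>/dev/null; python3 st.py
```

```text
17.6 [0.6196 0.0714 0.1027] -156.21 [-3.4  2.2  5.5] [0.88 1.28 0.01] 0.0133
```

```bash
python3 -m handwheel '[[[0,0,0.005,0]]]'>/dev/null; python3 st.py; python3 -m handwheel '[[[0,0,0.005,0]]]'>/dev/null; python3 st.py
```

```text
17.7 [0.6196 0.0714 0.1032] -156.2 [-2.9  1.9  5.5] [0.92 1.27 0.05] 0.0127
17.8 [0.6196 0.0714 0.1035] -156.19 [-3.5  1.7  6.1] [ 0.9   1.29 -0.05] 0.013
```

```bash
python3 -m handwheel '[[[0,0,0.003,0]]]'>/dev/null; python3 st.py; python3 -m handwheel '[[[0,0,0.003,0]]]'>/dev/null; python3 st.py
```

```text
17.9 [0.6196 0.0714 0.1038] -156.18 [-3.2  2.3  5.6] [0.9  1.29 0.03] 0.0131
18.0 [0.6196 0.0714 0.1041] -156.17 [-3.1  1.7  5.5] [0.92 1.24 0.01] 0.0129
```

```bash
python3 -m handwheel '[[[0,0,-0.005,0],[0,0,0,0],[0,0,0,0],[0,0,0,0]]]' 45 10; python3 st.py; python3 -m handwheel '[[[0,0,0,0],[0,0,0.1,0],[0,0,0.4,0],[0,0,0.6,0],[0,0,0.8,0],[0,0,0.6,0]]]';python3 -m handwheel '[[[-0.8,-0.35,0.3,0],[-0.9,-0.4,0,0],[-0.9,-0.4,0,0],[-0.9,-0.4,0,0],[-0.9,-0.4,0,0],[0,0,0,0]]]'; python3 - <<'E'
from h import *
import cv2
for n in("scene","top"):
    a=vision.capture(n); a=a[150:290,260:420] if n=="scene" else a[110:260,215:405]
    cv2.imwrite(f"pics/{n}9.png",cv2.resize(cv2.convertScaleAbs(a,alpha=1.4,beta=15),None,fx=4,fy=4,interpolation=cv2.INTER_CUBIC))
E
```

```text
time_s: 18.4
tcp_pos: [0.6198, 0.0705, 0.1027]
eef_rot: [65.8, 88.1, -90.4]
contact_force: [0.2, 0.2, -0.1]
gripper_width: 0.0395
18.4 [0.6198 0.0705 0.1027] -156.2 [ 0.2  0.2 -0.1] [ 0.12 -0.02  0.02] 0.0395
time_s: 19.0
tcp_pos: [0.6169, 0.0691, 0.2017]
eef_rot: [52.6, 87.8, -103.7]
contact_force: [1.3, 1.2, 0.2]
gripper_width: 0.0451
time_s: 19.6
tcp_pos: [0.4374, -0.0108, 0.2191]
eef_rot: [66.4, 88.1, -89.8]
contact_force: [0.0, -0.1, 0.9]
gripper_width: 0.0454
```

View pics/scene9.png

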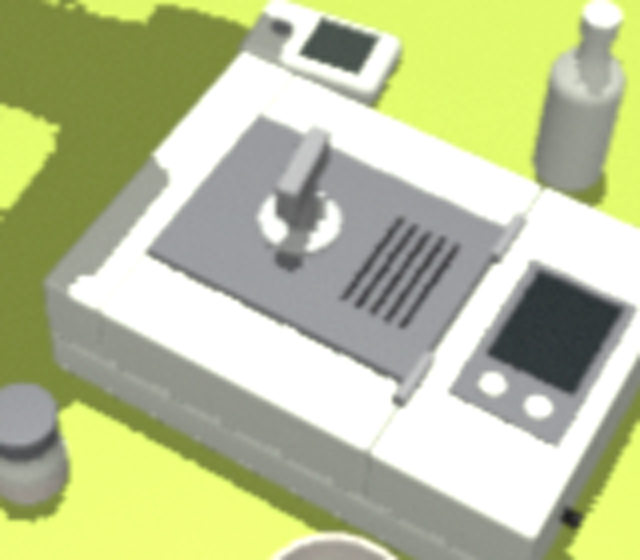

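View pics/top9.png

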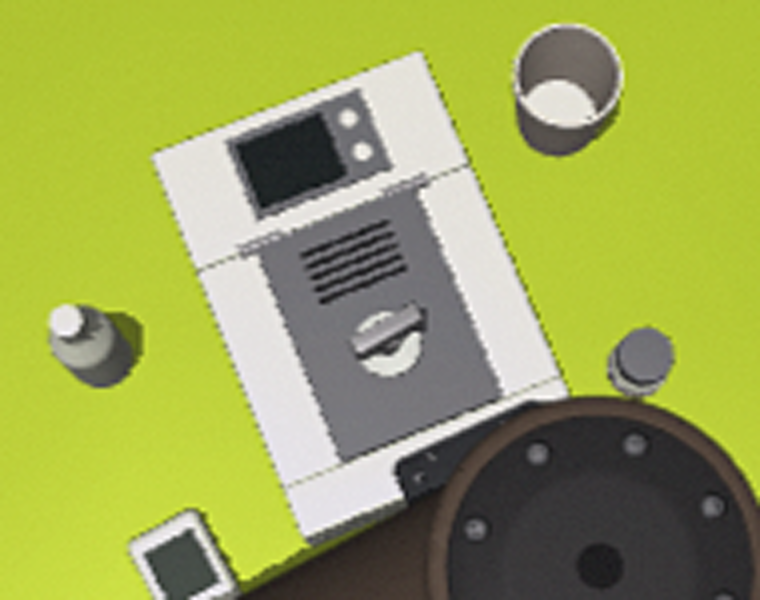

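```bash
python3 - <<'E'
from h import *
import cv2
for n,(v0,v1,u0,u1) in(("scene",(178,212,318,352)),("top",(180,208,298,328))):
    a=vision.capture(n)[v0:v1,u0:u1]
    cv2.imwrite(f"pics/{n}10.png",cv2.resize(cv2.convertScaleAbs(a,alpha=2),None,fx=14,fy=14,interpolation=cv2.INTER_CUBIC))
E
```

```text
(no output)
```

View pics/scene10.png

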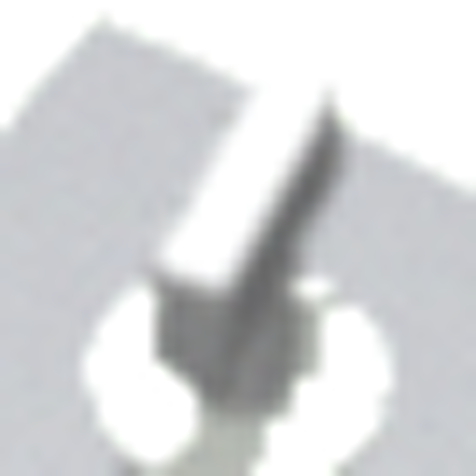

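View pics/top10.png

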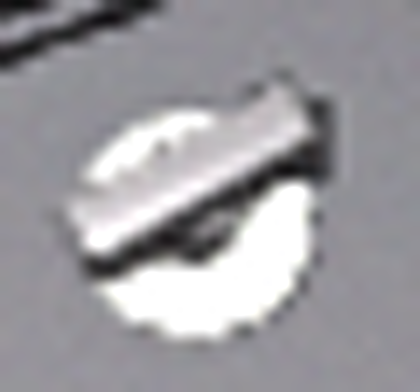

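```bash
python3 - <<'E'
from h import *
f=lambda n,p,o: plane(n,*(np.array(p)/14+o-.46),.129)[:2]
a,b=f("top",(295,105),[298,180]),f("top",(83,230),[298,180])
c,d=f("scene",(192,275),[318,178]),f("scene",(292,92),[318,178])
for p,q in((a,b),(c,d)):
  v=p-q;y=np.degrees(np.arctan2(v[1],v[0]));print((p+q)/2,np.linalg.norm(v),y,"q",np.radians(21.6-y))
c,d=f("top",(305,258),[298,180]),None
# vent slot direction as yaw reference (pix in 4x crop of top9)
g=lambda p: plane("top",*(np.array(p)/4+[215,110]-.375),.081)[:2]
for u,w in(((303,258),(388,223)),((322,303),(406,268)),((345,462),(501,398))):
  v=g(w)-g(u);print(np.degrees(np.arctan2(v[1],v[0]))+90)
E
```

```text
[0.62115172 0.07203058] 0.04256411901290412 -59.49747978178527 q 1.4154180372616854
[0.62051749 0.07098563] 0.03647553714038917 -59.98872620915168 q 1.4239919048578884
22.50705512422354
22.60918462603489
21.83930448099204
```

```bash
python3 - <<'E'
from h import *
def tri(pt,ps):
    (o1,d1),(o2,d2)=ray("top",*pt),ray("scene",*ps)
    A=np.c_[d1,-d2];t=np.linalg.lstsq(A,o2-o1,rcond=None)[0];p,q=o1+d1*t[0],o2+d2*t[1];return (p+q)/2,np.linalg.norm(p-q)
T=lambda p,k,o:np.array(p)/k+o-.46
# before centre
print(tri(T((186.5,177),11,[295,176]),T((202,111),11,[318,178])))
print(tri(T((189,167.5),14,[298,180]),T((242,183.5),14,[318,178])))
# collar reference: none
E
```

```text
(array([0.61998671, 0.07195392, 0.13615757]), np.float64(0.002598040558350734))
(array([0.62080118, 0.07150382, 0.12880222]), np.float64(0.0013485925632874146))
```

```bash
python3 -m handwheel '[[[0.7,0.3,0,0],[0.9,0.4,0,0],[0.9,0.4,0,0],[0.9,0.4,0,0],[0.7,0.3,0,0],[0.2,0.1,0,0],[0,0,0,0]]]' 50 5; python3 st.py
```

```text
time_s: 20.5
tcp_pos: [0.6263, 0.0728, 0.2135]
eef_rot: [60.7, 87.8, -95.3]
contact_force: [0.5, 0.0, 0.6]
gripper_width: 0.0498
20.5 [0.6263 0.0728 0.2135] -156.08 [0.5 0.  0.6] [0.15 0.03 0.04] 0.0498
```

```bash
python3 -m handwheel '[[[-0.1,-0.03,-0.3,0],[0,0,-0.6,0],[0,0,-0.7,0],[0,0,-0.5,0],[0,0,-0.2,0],[0,0,0,0]]]'; python3 st.py
```

```text
time_s: 21.1
tcp_pos: [0.6157, 0.069, 0.1158]
eef_rot: [56.5, 87.8, -99.6]
contact_force: [-0.7, 0.1, -0.2]
gripper_width: 0.0503
21.1 [0.6157 0.069  0.1158] -156.16 [-0.7  0.1 -0.2] [ 0.14 -0.06  0.01] 0.0503
```

```bash
python3 -m handwheel '[[[0.11,0.05,-0.1,0],[0,0,-0.08,0],[0,0,0,0]]]' 50 5;python3 st.py; python3 -m handwheel '[[[0,0,0,0],[0,0,0,0],[0,0,0,0],[0,0,0,0],[0,0,0,0],[0,0,0,0],[0,0,0,0]]]' 0 5; python3 st.py;python3 -m handwheel '[[[0,0,0,0]]]'>/dev/null; python3 st.py
```

```text
time_s: 21.4
tcp_pos: [0.621, 0.0713, 0.1107]
eef_rot: [61.5, 87.9, -94.7]
contact_force: [-0.2, -0.7, -0.6]
gripper_width: 0.0498
21.4 [0.621  0.0713 0.1107] -156.15 [-0.2 -0.7 -0.6] [ 0.17  0.02 -0.05] 0.0498
time_s: 22.1
tcp_pos: [0.6201, 0.0707, 0.1124]
eef_rot: [60.3, 87.9, -95.8]
contact_force: [-0.7, 0.3, 2.1]
gripper_width: 0.0136
22.1 [0.6201 0.0707 0.1124] -156.15 [-0.7  0.3  2.1] [0.33 0.33 0.09] 0.0136
22.2 [0.6201 0.0707 0.1125] -156.15 [-1.9 -0.1  1.2] [0.18 0.43 0.02] 0.013
```

```bash
python3 -m handwheel '[[[0,0,0,-0.1]]]' 0 10 >/dev/null; python3 st.py;python3 -m handwheel '[[[0,0,0,-0.1]]]'>/dev/null; python3 st.py;python3 -m handwheel '[[[0,0,0,-0.1]]]'>/dev/null; python3 st.py
```

```text
22.3 [0.62   0.0709 0.1124] -156.66 [-2.9 -0.3  2.4] [0.14 0.7  0.01] 0.0126
22.4 [0.62   0.0709 0.1124] -157.2 [-2.8  0.2  2. ] [0.06 0.68 0.05] 0.0124
22.5 [0.62   0.0708 0.1124] -157.75 [-1.7 -0.4  1.4] [0.07 0.66 0.11] 0.0121
```

```bash
python3 -m handwheel '[[[0,0,0,-0.1]]]' >/dev/null; python3 st.py;python3 -m handwheel '[[[0,0,0,-0.1]]]'>/dev/null; python3 st.py
```

```text
22.6 [0.62   0.0708 0.1124] -158.29 [-1.4  0.1  0.5] [0.06 0.65 0.06] 0.0125
22.7 [0.62   0.0708 0.1124] -158.84 [-1.8  1.1  2.4] [0.09 0.7  0.11] 0.0122
```

```bash
python3 -m handwheel '[[[0,0,0,-0.1]]]' >/dev/null; python3 st.py;python3 -m handwheel '[[[0,0,0,-0.1]]]'>/dev/null; python3 st.py
```

```text
22.8 [0.62   0.0708 0.1124] -159.39 [-1.7  0.2  1.2] [0.1  0.7  0.08] 0.0124
22.9 [0.62   0.0708 0.1124] -159.94 [-2.5  0.2  2. ] [0.08 0.75 0.03] 0.0124
```

```bash
python3 -m handwheel '[[[0,0,0,-0.1]]]' >/dev/null; python3 st.py;python3 -m handwheel '[[[0,0,0,-0.1]]]'>/dev/null; python3 st.py
```

```text
23.0 [0.6199 0.0708 0.1124] -160.48 [-2.7  0.4  0.9] [0.12 0.73 0.05] 0.0125
23.1 [0.6199 0.0708 0.1124] -161.03 [-2.1  0.4  1.6] [0.1  0.8  0.09] 0.0124
```

```bash
python3 -m handwheel '[[[0,0,0,0],[0,0,0,0],[0,0,0,0],[0,0,0,0]]]' 50 10 >/dev/null; python3 -m handwheel '[[[0,0,0.1,0],[0,0,0.4,0],[0,0,0.6,0],[0,0,0.8,0],[0,0,0.6,0],[-0.4,-0.17,0.2,0]]]'>/dev/null;python3 -m handwheel '[[[-0.8,-0.35,0.1,0],[-0.9,-0.4,0,0],[-0.9,-0.4,0,0],[-0.9,-0.4,0,0],[-0.9,-0.4,0,0],[0,0,0,0],[0,0,0,0]]]'; python3 - <<'E'
from h import *
import cv2
for n,(v0,v1,u0,u1) in(("scene",(178,212,318,352)),("top",(180,208,298,328))):
    a=vision.capture(n);cv2.imwrite(f"pics/{n}11raw.png",a);a=a[v0:v1,u0:u1]
    cv2.imwrite(f"pics/{n}11.png",cv2.resize(cv2.convertScaleAbs(a,alpha=1.5),None,fx=14,fy=14,interpolation=cv2.INTER_CUBIC))
E
```

```text
time_s: 24.8
tcp_pos: [0.423, -0.0167, 0.2313]
eef_rot: [72.7, 88.1, -88.3]
contact_force: [-0.3, 0.1, 1.9]
gripper_width: 0.0502
```

View pics/top11.png

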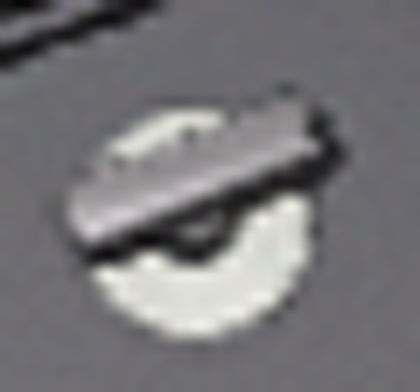

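View pics/scene11.png

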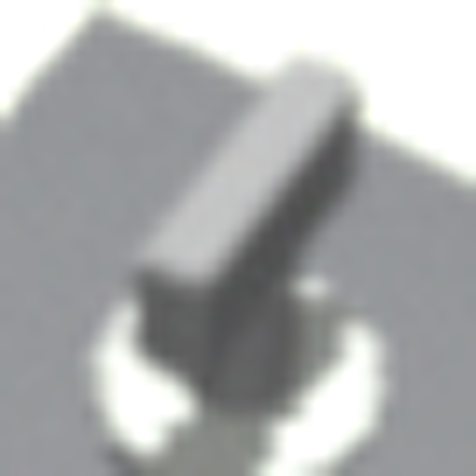

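```bash
python3 - <<'E'
from h import *
f=lambda n,p: plane(n,*(np.array(p)/14+([298,180] if n=="top" else [318,178])-.46),.131)[:2]
# long edges: top lower edge, scene right/left edges of top face
for n,(p,q) in(("top",((322,143),(93,240))),("top",((300,112),(75,205))),("scene",((205,280),(345,110))),("scene",((145,255),(290,70)))):
  v=f(n,p)-f(n,q);y=np.degrees(np.arctan2(v[1],v[0]));print(n,y,"q",np.radians(21.9-y))
E
python3 st.py
```

```text
top -67.21120659813278 q 1.5552839555623126
top -67.68779472947756 q 1.563601987630206
scene -69.41399408520668 q 1.593729849933484
scene -67.81385300155222 q 1.5658021195272838
24.9 [ 0.4235 -0.0164  0.2309] -161.02 [ 0.6  0.4 -0.2] [ 0.18 -0.1   0.02] 0.05
```

```bash
python3 - <<'E'
import cv2
a=cv2.imread("pics/top0.png");b=cv2.imread("pics/top11raw.png");c=cv2.imread("pics/scene11raw.png")
m=cv2.hconcat([cv2.resize(cv2.convertScaleAbs(x,alpha=1.5),None,fx=2,fy=2) for x in(b[110:290,215:405],c[140:320,240:440])]);cv2.imwrite("pics/fin.png",m)
E
```

```text
(no output)
```

View pics/fin.png

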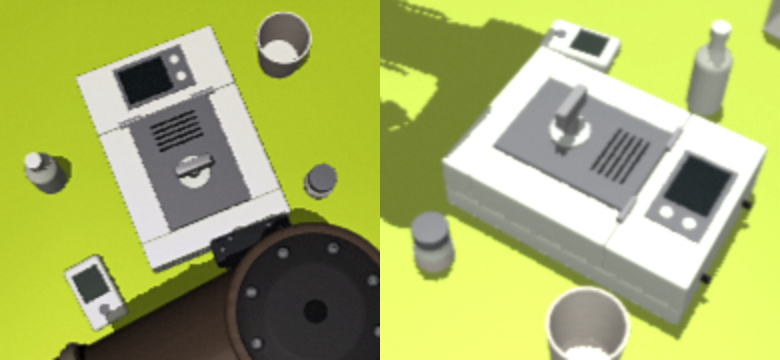

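The hatch lies flat, the bar is across, the four things beside the monitor look unmoved, and the arm is clear of everything.

```bash
python3 -c "
from plant import close_job
print(close_job())"
```

```text
the job is handed in; nothing more can be done
None
```

The hatch is shut, and the T-handle is turned to its locked position and let go. I handed the job in at about 25 s, and it reports no verdict.

- **Hatch:** I pushed it shut at the lip. The push peaked at about 50 N when it met the hard stop. That is above the 40 N limit for the arm or gripper body, but it came on the closed fingertips.
- **Press and turn:** The push rose sharply at about 10.6 mm, where the wrist force reached about 10 N. That leaves an estimated 3–4 N on the locking pin after the spring. I turned the handle clockwise with a twisting moment of about 0.1 N m, then eased it up about 3.4 mm with no block before letting go.
- **A check that disagreed:** The gripper had turned 1.50 rad, but the pictures put the handle at only about 1.42 rad, so it had slipped a little in the grip. I regripped lightly at 5–10 N and turned it further.
- **Last check:** The pictures then gave 1.56–1.59 rad, which is about at the hard stop (1.56) and past the 1.43 required. The hatch lay flat, the arm was clear, and the sanitiser, meter, jar and cup looked unmoved by eye.
- **Less certain:** I judged that the pin had sprung up into its notch from the free 3.4 mm rise and from the handle's height in the pictures. That height is only good to about 1.5 mm, and I did not measure it again after the regrip.

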